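# Slide the battery box home on its charger

## Task

Push the tall blue battery box along the bench into the yellow-taped bay until its back stands flat against the white charger's stop, then press the green charge button and let it go. The box is heavy and tips easily, so push it low, near its base: do not take it by its handle, lift it or tip it, and leave the torch, the brown bottle and the white-lidded jar where they stand.

Things in the scene. Friction and masses are not known exactly. Their poses are not given: they have to be found in the camera images.
- battery: Battery box: blue upright box, 70 deep (x), 120 wide (y), 190 high, 0.7 to 1 kg; grey band round its lowest 36 mm (push there), black carrying handle on top, up to 228 mm. Slides freely on the bench, friction 0.5 to 0.7; a push above about 45 mm may tip it. Origin: centre of underside. x points from the front (to push; grey label, red lamp; away from the charger) to the back; z up.
- dock: White charger, fixed. Origin: on the bench, foot of the stop face, mid-bay. x: direction to push the box; y along the stop. Stop: wall 50 high, 30 thick, from x = 0 on, y -155 to 80 mm. Bay: flat yellow tape, inner edges y = -77, 77 and x = -85 mm. A parked box has its origin at x = -35, y = 0 and the charger's yaw. Console: x -80 to 0, y -155 to -105 mm, 35 high.
- charge_top (a point): Centre of the top of the green charge button, 28 mm across, 57 mm above the bench, on the console at x = -40, y = -130 mm in the charger's frame; in a grey collar 44 mm across whose top is 10 mm lower. Pressed straight down.
- charge (a joint): How far the charge button is down, in m: 0 released, 0.006 fully down. It springs back; fully down takes about 5 N.
- torch: Bystander: chromed torch standing on end, 38 mm diameter, 125 high; origin at the centre of its foot.
- reagent: Bystander: brown reagent bottle, 60 mm diameter, 120 high; origin at the centre of its foot.
- jar: Bystander: low jar with a white lid, 80 mm diameter, 50 high; origin at the centre of its foot.
Mind the look-alikes: they are no part of the job. Leave any orange or purple look-alike of the battery alone.

How it is judged:
On the way, in this order (a step that is already met when the one before it is completed fails the run):
1. the battery box stands in the bay, flat against the stop (x of battery in the frame of dock above -0.042 m and y of battery in the frame of dock between -0.018 and 0.018 m and angle between the x axis of battery and the x axis of dock, either way round below 0.1 rad), for 0.2 s.
2. the charge button is pressed (value of joint charge above 0.004 m), for 0.05 s.
At the end, for the whole second after the job is handed in: The battery box stands upright and at rest in the bay, its back within 7 mm of the stop, within 18 mm of the bay's middle sideways and within 0.1 rad of the charger's direction; the button has been pressed after that (more than 4 mm) and is released (all of step 1 and x of battery in the frame of dock below -0.025 m and angle between battery's own z axis and vertical below 0.05 rad and linear speed of battery below 0.01 m/s and value of joint charge below 0.002 m); the robot touches nothing.
It fails at once if the battery box is tipped by more than 0.15 rad (angle between battery's own z axis and vertical above 0.15 rad).
It fails at once if the battery box is lifted by more than 12 mm (height (world z) of battery above 0.012 m).
It fails at once if the fingers push or hold the battery box high up or by its handle (over 1 N with the grasp point over 90 mm above the bench) (contact force between the fingers and battery above 1 N and height (world z) of the grasp point above 0.09 m).
It fails at once if the button is pressed before the box is home (value of joint charge above 0.003 m and x of battery in the frame of dock below -0.05 m).
It fails at once if the torch, the bottle or the jar is moved by more than 15 mm or knocked over (distance of any of torch, reagent, jar from where it was at the start of the episode above 0.015 m or angle between any of torch, reagent, jar's own z axis and vertical above 0.3 rad).
It also fails if it takes over 64 s, if anything falls off the work surface, if the arm or the gripper's body presses on something with over 40 N, if the wrist force passes 120 N, or if a joint passes its speed limit or range.

## Robot

A 6-joint arm with a two-finger parallel gripper is mounted at the origin on the work surface. World frame = base frame: x ahead of the robot, y to its left, z up, the work surface at z = 0. Lengths are in m, angles in rad, forces in N, time in s.
With the tool pointing down it reaches from about 0.3 to 0.75 m from the base axis. Payload 8.5 kg.
Tool frame: the origin (TCP) lies at the very end of the fingers, on their centre line; the grasp point (between the pads) lies 19 mm behind it (env.hold_point_z is the distance from the TCP to the grasp point, in m); z points along the fingers, y is the line along which they close (so a half turn about z gives the same grasp; the last joint's range is limited). The gripper opens to 85 mm and grips with 20 to 120 N. Pads are 22 mm wide; open, the fingers measure 114 mm over their backs; the gripper's body (76 mm by 85 mm) begins 54 mm behind the grasp point. The pads swing forward as they close: fully open they stand 13 mm farther back than shut.
Start: joints at [0.956, 0.381, 1.297, -0, 1.464, -0.215], TCP at [0.214, 0.507, 0.194] pointing down, gripper open.
Joint ranges: [-3.11, 3.11], [-0.89, 2.33], [0.22, 2.48], [-1.42, 4.56], [0.17, 2.85], [-2.88, 2.88]. Speed limits (rad/s): [2.39, 2.39, 3.14, 3.14, 3.14, 3.14].

## Interface

Orientations are given as a rotation vector (axis times angle).
In Python, from plant import env, camera, order gives the robot as it stands.
- The arm moves only by the shell command python3 -m jog 'ROWS' [FORCE]. ROWS is JSON, a list of rows, each an object with "xyz": the shift along the tool's x, y, z normalised to -1 to 1, where 1 is 0.6 m, a list of three; "dr": the turn, a rotation vector about the tool's x, y, z normalised to -1 to 1, where 1 is 0.08 rad, a list of three; "grip": the closure, from 0 (fully open) to 1 (shut). A call has 1 to 5 rows; each row shifts and turns the commanded pose from where the row before left it, along the tool's axes as they then stand; what a row does not reach is not made up. A row lasts 1/10 s, in which the tool goes at most 50 mm and 8.59 degrees, less where a joint would pass 70% of its speed; a pose out of reach is approached as far as the arm can. A call with a number of a shift or a turn outside -1 to 1 is refused whole. A call with a gripper value outside its range is refused whole. The fingers move at their own pace and stop on an object; FORCE is the grip in N (left out, the last holds). Time passes only in rows, so rows that do not move let the fingers close. It gives the time, the measured TCP pose, the force, the opening and the grip force at its end, in the units of the state.
- env.observe(): the state, without advancing time (a new reading comes with each control period).
- camera(name): name is "side" or "top" or "wrist"; returns a dict with "img" (480x640x3 uint8, red, green, blue), "range_z" (480x640 float32, m along the optical axis (not along the pixel's ray), 0 where there is no reading), "camera_matrix" (3x3 intrinsics, pixels), "distortion" ([k1, k2, p1, p2, k3] as OpenCV has them; the pictures are not rectified), "R" (3x3) and "t" (3): a world point X has camera coordinates R X + t. Camera axes: x right, y down, z forward; pixel columns grow to the right and rows downward; lengths in m; the calibration is good to about 2 mm. A picture is of the moment at which its call begins.
- order.close_job(): hands the job in; it is judged then, once.
The state is a dict: "time_s": time; "joint_positions": joint angles; "joint_velocities": joint speeds; "joint_torque": joint torques, N m; "eef_pos": TCP position; "ee_rot": TCP orientation; "wrist_force": force on the tool from outside, world axes, zero at the start; "wrist_torque": the same for the moment, N m; "grip_width": opening from 0.0 (shut) to 1.0 (fully open); "gripper_force": force on a finger pad.
Only numpy, scipy, OpenCV 4.12 (cv2) and the standard library are available. Lean on these libraries where they do the work, as an engineer would, in place of code of your own. Each camera call takes 0.05 s, during which the arm holds its last target. There are 200 camera calls.

## Working session

There is one attempt and no reset: what is moved stays moved. The work goes in short steps, Python scripts to look and compute and a shell command to move; the robot and the scene stay as the last step left them, time stands still between calls to the robot, and variables do not carry over. Pictures are saved under pics/ and viewed, at most 10 in all, crops included, and the job is handed in when it is done.

```bash
ls; mkdir -p pics
cat > h.py <<'E'
import numpy as np, cv2
from plant import env, camera, order
from scipy.spatial.transform import Rotation as Ro
def pts(c):
    h,w=c["range_z"].shape
    u,v=np.meshgrid(np.arange(w),np.arange(h))
    n=cv2.undistortPoints(np.stack([u,v],-1).reshape(-1,1,2).astype(np.float64),c["camera_matrix"],c["distortion"]).reshape(h,w,2)
    z=c["range_z"]; P=np.dstack([n[...,0]*z,n[...,1]*z,z])
    return (P-c["t"])@c["R"]
def save(c,name): cv2.imwrite("pics/"+name,c["img"][...,::-1])
E
python3 - <<'E'
from h import *
for n in("top","side"):
    c=camera(n); save(c,n+"0.png"); np.savez(n+"0.npz",P=pts(c),**c)
s=env.observe();print(s)
E
```

```text
pics
{'time_s': 0.1, 'joint_positions': array([ 9.55703644e-01,  3.81134170e-01,  1.29817042e+00, -7.24752584e-06,
        1.46355502e+00, -2.15335622e-01]), 'joint_velocities': array([-0.00059369, -0.00308798, -0.00353029,  0.00039847,  0.00042717,
        0.00074084]), 'joint_torque': array([ 2.84557602e-03, -4.49214327e+01, -2.31657976e+01, -1.98042053e-04,
        3.68545909e-03, -2.97973281e-05]), 'eef_pos': array([0.21390229, 0.50637577, 0.19367546]), 'ee_rot': array([-6.23662633e-01, -3.07855104e+00,  1.82530753e-03]), 'wrist_force': array([ 0.10091565,  0.14336105, -0.19485728]), 'wrist_torque': array([0.0131108 , 0.01895961, 0.03484778]), 'gripper_force': 0.0, 'grip_width': 1.000535816007087}
```

View pics/top0.png

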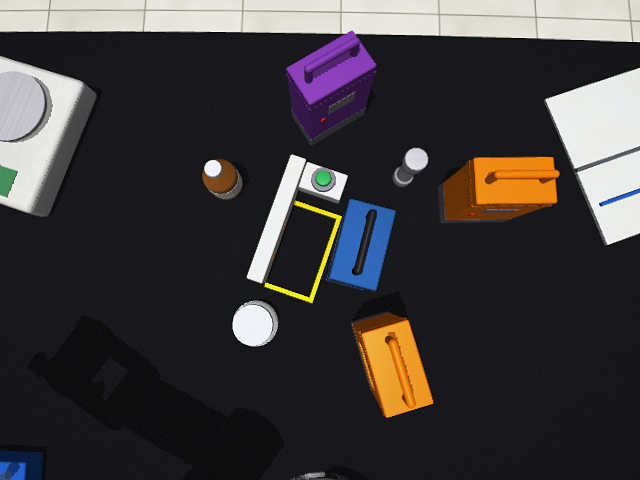

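View pics/side0.png

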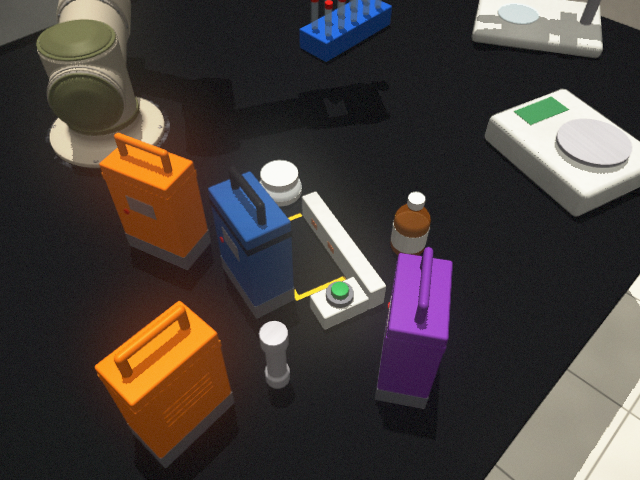

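Top view: the blue battery is at (362,245). The look-alikes are orange at (508,190) and (395,365), and purple at (330,85). The stop is at (275,220), the button at (323,179), the jar at (255,323), the bottle at (222,178) and the torch at (410,165). I choose the blue one. Next I measure and crop.

Run:
```python
from h import *
d=np.load("top0.npz"); P=d["P"]; img=d["img"]; hsv=cv2.cvtColor(img,cv2.COLOR_RGB2HSV)
s=np.load("side0.npz"); Ps=s["P"]; hs=cv2.cvtColor(s["img"],cv2.COLOR_RGB2HSV)
def rect(m,P,z0,z1,nm,box):
    q=P[m&(P[...,2]>z0)&(P[...,2]<z1)]; q=q[(q[:,0]>box[0])&(q[:,0]<box[1])&(q[:,1]>box[2])&(q[:,1]<box[3])]
    r=cv2.minAreaRect(q[:,:2].astype(np.float32)); print(nm,len(q),np.round(r[0],4),np.round(r[1],4),r[2],"z",np.median(q[:,2]).round(4)); print(cv2.boxPoints(r).round(3).tolist())
B=(0.2,0.8,-0.3,0.3)
T=np.ones(P.shape[:2],bool)
for y,x in [(245,348),(178,323),(220,275),(323,255),(165,222),(160,415),(365,395),(190,508)]: print((x,y),P[y,x].round(3))
for PP,H,n in((P,hsv,"top"),(Ps,hs,"side")):
    bl=(H[...,0]>100)&(H[...,0]<125)&(H[...,1]>120)
    rect(bl,PP,.18,.2,n+" batt",B)
    rect((H[...,1]<60)&(H[...,2]>120),PP,.044,.056,n+" stop",(0.3,.75,-.02,.3))
    gr=(H[...,0]>45)&(H[...,0]<80)&(H[...,1]>120)
    rect(gr,PP,.05,.065,n+" btn",B)
    ye=(H[...,0]>22)&(H[...,0]<35)&(H[...,1]>150)
    rect(ye,PP,-.01,.01,n+" tape",B)
    for nm,z0,z1 in(("torch",.06,.14),("jar",.04,.06)): pass
c=img[130:350,190:450]; cv2.imwrite("pics/crop1.png",cv2.resize(c,None,fx=3,fy=2.7,interpolation=2)[...,::-1][:600,:800])
```

```text
(348, 245) [ 0.508 -0.029  0.189]
(323, 178) [0.639 0.006 0.055]
(275, 220) [0.563 0.089 0.051]
(255, 323) [0.385 0.119 0.047]
(222, 165) [0.649 0.176 0.094]
(415, 160) [ 0.654 -0.141  0.123]
(395, 365) [ 0.349 -0.089  0.224]
(508, 190) [ 0.592 -0.262  0.189]
top batt 3486 [ 0.511  -0.0501] [0.0701 0.1203] 75.95375061035156 z 0.1891
[[0.4440000057220459, -0.07000000029802322], [0.5609999895095825, -0.0989999994635582], [0.578000009059906, -0.03099999949336052], [0.460999995470047, -0.0020000000949949026]]
top stop 3696 [0.5294 0.1286] [0.1871 0.339 ] 68.2616195678711 z 0.049
[[0.3370000123977661, 0.10400000214576721], [0.6520000100135803, -0.020999999716877937], [0.7210000157356262, 0.15299999713897705], [0.40700000524520874, 0.27799999713897705]]
top btn 185 [0.6389 0.006 ] [0.0252 0.0247] 0.9303280711174011 z 0.0559
[[0.6259999871253967, 0.017999999225139618], [0.6269999742507935, -0.007000000216066837], [0.6520000100135803, -0.006000000052154064], [0.6510000228881836, 0.017999999225139618]]
top tape 960 [0.5137 0.0405] [0.0943 0.1721] 71.83055114746094 z -0.0001
[[0.41699999570846
[... 436 characters left out ...]
789] [0.0906 0.3418] 70.356201171875 z 0.0504
[[0.3330000042915344, 0.09399999678134918], [0.6549999713897705, -0.020999999716877937], [0.6850000023841858, 0.06400000303983688], [0.3630000054836273, 0.17900000512599945]]
side btn 186 [0.6389 0.0065] [0.0247 0.0242] 21.149559020996094 z 0.0575
[[0.6230000257492065, 0.013000000268220901], [0.6320000290870667, -0.008999999612569809], [0.6549999713897705, -0.0], [0.6460000276565552, 0.02199999988079071]]
side tape 252 [0.5121 0.0412] [0.0902 0.1735] 71.0351791381836 z 0.0016
[[0.41499999165534973, 0.027000000700354576], [0.5799999833106995, -0.029999999329447746], [0.609000027179718, 0.0560000017285347], [0.4449999928474426, 0.1120000034570694]]
```

View pics/crop1.png

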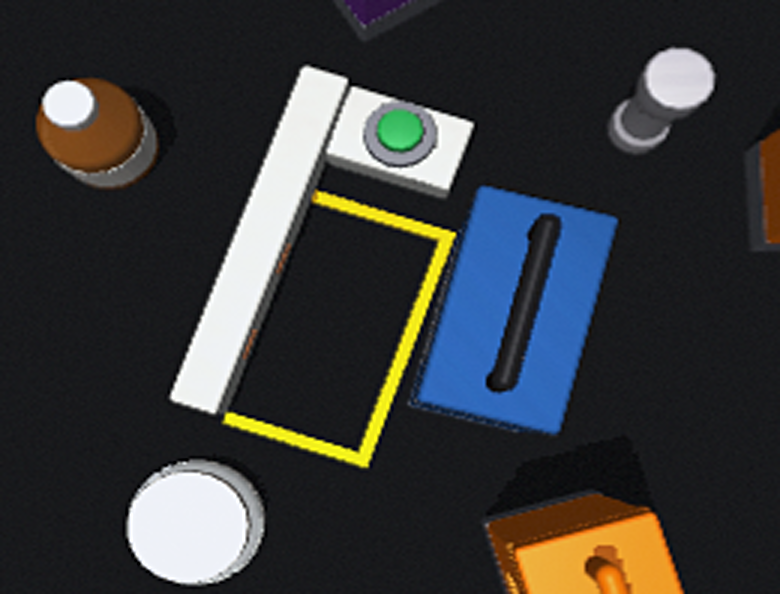

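```bash
cat >> h.py <<'E'
ps=np.radians(71.2); X=np.array([np.cos(ps),np.sin(ps)]); Y=np.array([-X[1],X[0]])
O=np.array([.6389,.0062])-(-.04*X-.13*Y)
def dock(p): d=np.asarray(p)[...,:2]-O; return np.stack([d@X,d@Y],-1)
def world(x,y): return O+x*X+y*Y
E
python3 - <<'E'
from h import *
print("O",O.round(4))
for n in("top","side"):
    d=np.load(n+"0.npz"); P=d["P"]; H=cv2.cvtColor(d["img"],cv2.COLOR_RGB2HSV); D=dock(P); z=P[...,2]
    m=(z>.044)&(z<.056)&(D[...,1]>-.17)&(D[...,1]<.09)&(D[...,0]>-.01)&(D[...,0]<.045)&(H[...,1]<60)&(H[...,2]>120)
    r=cv2.minAreaRect(P[m][:,:2].astype(np.float32)); print(n,"stop",r, dock(r[0]), "front x pct",np.percentile(D[m][:,0],[2,98]),np.percentile(D[m][:,1],[1,99]))
    for nm,hh in(("orange",(8,20)),("purple",(130,150))):
        m=(H[...,0]>=hh[0])&(H[...,0]<=hh[1])&(H[...,1]>120)&(z>.18)&(z<.2)
        _,l=cv2.connectedComponents(m.astype(np.uint8))
        for k in range(1,l.max()+1):
            if (l==k).sum()>300:
                r=cv2.minAreaRect(P[l==k][:,:2].astype(np.float32)); print(nm,r,"dock corners",dock(cv2.boxPoints(r)).round(3).tolist())
for nm,p in(("batt",(.5112,-.05)),("torch",(.654,-.141)),("jar",(.385,.119))): print(nm,dock(p).round(4))
s=env.observe(); print(Ro.from_rotvec(s["ee_rot"]).as_matrix().round(3))
# target pose: y axis along -Y(dock)ish, x along battery yaw 75.9
a=np.radians(75.9); th=np.radians(28)
f=np.array([np.cos(a),np.sin(a),0]); 
def pose(a,th):
    f=np.array([np.cos(a),np.sin(a),0]); yy=np.array([f[1],-f[0],0]); zz=-np.cos(th)*np.array([0,0,1])+np.sin(th)*f
    return Ro.from_matrix(np.c_[np.cross(yy,zz),yy,zz])
R0=Ro.from_rotvec(s["ee_rot"]); print("rel turn to vertical",(R0.inv()*pose(a,0)).as_rotvec())
E
```

```text
O [0.5287 0.086 ]
top stop ((0.5690721869468689, 0.08718040585517883), (0.02991623245179653, 0.23443953692913055), 72.08930969238281) [ 0.01415693 -0.03780035] front x pct [-0.00031846  0.02812874] [-0.15184888  0.0768751 ]
orange ((0.6080177426338196, -0.2718195915222168), (0.06993717700242996, 0.11972362548112869), 2.0006332397460938) dock corners [[-0.27, -0.136], [-0.382, -0.179], [-0.357, -0.244], [-0.245, -0.202]]
orange ((0.3387276828289032, -0.09841161966323853), (0.12084368616342545, 0.07042395323514938), 16.65875244140625) dock corners [[-0.242, 0.19], [-0.299, 0.149], [-0.229, 0.051], [-0.172, 0.092]]
purple ((0.7765347957611084, -0.0019751787185668945), (0.07141949981451035, 0.12054339796304703), 33.35211944580078) dock corners [[0.005, -0.193], [-0.069, -0.289], [-0.012, -0.332], [0.062, -0.237]]
side stop ((0.568015992641449, 0.08740810304880142), (0.031548094004392624, 0.2356927990913391), 71.91209411621094) [ 0.01403211 -0.03672712] front x pct [-0.00080424  0.02803847] [-0.1525003   0.07647749]
orange ((0.3395053446292877, -0.09839747101068497), (0.12099951505661011, 0.07329129427671432), 15.982378005981445) dock corners [[-0.24, 0.19], [-0.3, 0.148], [-0.231, 0.049], [-0.171, 0.091]]
orange ((0.6079772114753723, -0.2727694809436798), (0.07207324355840683, 0.1205626055598259), 1.8822084665298462) dock corners [[-0.27, -0.136], [-0.383, -0.178], [-0.358, -0.246], [-0.245, -0.203]]
purple ((0.7764685750007629, -0.001314789056777954), (0.0697399452328682, 0.12242142111063004), 32.63094711303711) dock corners [[0.008, -0.193], [-0.068, -0.289], [-0.014, -0.332], [0.063, -0.237]]
batt [-0.1344 -0.0272]
torch [-0.1745 -0.1917]
jar [-0.015   0.1467]
[[-0.921  0.389 -0.001]
 [ 0.389  0.921 -0.001]
 [ 0.    -0.001 -1.   ]]
rel turn to vertical [-1.21138959e-03  6.60082386e-04  1.41713127e+00]
```

```bash
python3 -m jog '[{"xyz":[0,0,-0.06],"dr":[0,0,0],"grip":0},{"xyz":[0,0,-0.06],"dr":[0,0,0],"grip":0},{"xyz":[0,0,-0.06],"dr":[0,0,0],"grip":0}]'
python3 -m jog '[{"xyz":[-0.0557,-0.0536,0],"dr":[0,0,0],"grip":0},{"xyz":[-0.0557,-0.0536,0],"dr":[0,0,0],"grip":0},{"xyz":[-0.0557,-0.0536,0],"dr":[0,0,0],"grip":0},{"xyz":[-0.0557,-0.0536,0],"dr":[0,0,0],"grip":0},{"xyz":[-0.0557,-0.0536,0],"dr":[0,0,0],"grip":0}]'
python3 -m jog '[{"xyz":[-0.0557,-0.0536,0],"dr":[0,0,0],"grip":0},{"xyz":[-0.0557,-0.0536,0],"dr":[0,0,0],"grip":0},{"xyz":[-0.0557,-0.0536,0],"dr":[0,0,0],"grip":0},{"xyz":[-0.0557,-0.0536,0],"dr":[0,0,0],"grip":0},{"xyz":[-0.0557,-0.0536,0],"dr":[0,0,0],"grip":0}]'
python3 -m jog '[{"xyz":[-0.0557,-0.0536,0],"dr":[0,0,0],"grip":0},{"xyz":[-0.0557,-0.0536,0],"dr":[0,0,0],"grip":0},{"xyz":[-0.0557,-0.0536,0],"dr":[0,0,0],"grip":0},{"xyz":[-0.0557,-0.0536,0],"dr":[0,0,0],"grip":0},{"xyz":[-0.0557,-0.0536,0],"dr":[0,0,0],"grip":0}]'
python3 -m jog '[{"xyz":[0,0,0],"dr":[0,0,0.98],"grip":0},{"xyz":[0,0,0],"dr":[0,0,0.98],"grip":0},{"xyz":[0,0,0],"dr":[0,0,0.98],"grip":0},{"xyz":[0,0,0],"dr":[0,0,0.98],"grip":0},{"xyz":[0,0,0],"dr":[0,0,0.98],"grip":0}]'
python3 -m jog '[{"xyz":[0,0,0],"dr":[0,0,0.98],"grip":0},{"xyz":[0,0,0],"dr":[0,0,0.98],"grip":0},{"xyz":[0,0,0],"dr":[0,0,0.98],"grip":0},{"xyz":[0,0,0],"dr":[0,0,0.98],"grip":0},{"xyz":[0,0,0],"dr":[0,0,0.98],"grip":0}]'
python3 -m jog '[{"xyz":[0,0,0],"dr":[0,0,0.98],"grip":0},{"xyz":[0,0,0],"dr":[0,0,0.98],"grip":0},{"xyz":[0,0,0],"dr":[0,0,0.98],"grip":0},{"xyz":[0,0,0],"dr":[0,0,0.98],"grip":0},{"xyz":[0,0,0],"dr":[0,0,0.98],"grip":0}]'
python3 -m jog '[{"xyz":[0,0,0],"dr":[0,0,0.98],"grip":0},{"xyz":[0,0,0],"dr":[0,0,0.98],"grip":0},{"xyz":[0,0,0],"dr":[0,0,0.98],"grip":0}]'
```

```text
time_s: 0.4
eef_pos: [0.2138, 0.5063, 0.3032]
ee_rot: [-0.624, -3.079, 0.002]
wrist_force: [0.4, 0.4, -0.1]
grip_width: 1.002
gripper_force: 0.0
time_s: 0.9
eef_pos: [0.3055, 0.2917, 0.302]
ee_rot: [-0.623, -3.079, 0.0]
wrist_force: [0.7, -0.4, 0.4]
grip_width: 0.993
gripper_force: 0.0
time_s: 1.4
eef_pos: [0.3969, 0.0784, 0.3021]
ee_rot: [-0.624, -3.079, -0.0]
wrist_force: [0.8, 0.9, 0.1]
grip_width: 1.003
gripper_force: 0.0
time_s: 1.9
eef_pos: [0.4883, -0.1348, 0.3019]
ee_rot: [-0.624, -3.078, -0.0]
wrist_force: [1.3, 0.7, -0.2]
grip_width: 1.002
gripper_force: 0.0
time_s: 2.4
eef_pos: [0.4879, -0.1329, 0.3019]
ee_rot: [-1.216, -2.896, -0.0]
wrist_force: [1.0, -0.5, -0.1]
grip_width: 1.001
gripper_force: 0.0
time_s: 2.9
eef_pos: [0.4879, -0.1328, 0.3018]
ee_rot: [-1.757, -2.604, 0.0]
wrist_force: [0.4, -0.5, -0.6]
grip_width: 1.005
gripper_force: 0.0
time_s: 3.4
eef_pos: [0.4879, -0.1328, 0.3019]
ee_rot: [-2.23, -2.212, 0.0]
wrist_force: [0.5, 0.5, 0.7]
grip_width: 0.998
gripper_force: 0.0
time_s: 3.7
eef_pos: [0.4879, -0.1328, 0.3019]
ee_rot: [-2.474, -1.935, 0.001]
wrist_force: [-0.5, 0.3, -0.0]
grip_width: 0.999
gripper_force: 0.0
```

```bash
python3 -m jog '[{"xyz":[0,0,0],"dr":[0,0.875,0],"grip":0},{"xyz":[0,0,0],"dr":[0,0.875,0],"grip":0},{"xyz":[0,0,0],"dr":[0,0.875,0],"grip":0},{"xyz":[0,0,0],"dr":[0,0.875,0],"grip":0}]'
python3 -m jog '[{"xyz":[0,0,0],"dr":[0,0.875,0],"grip":0},{"xyz":[0,0,0],"dr":[0,0.875,0],"grip":0},{"xyz":[0,0,0],"dr":[0,0.875,0],"grip":0}]'
python3 -m jog '[{"xyz":[-0.031,0,0.059],"dr":[0,0,0],"grip":0},{"xyz":[-0.031,0,0.059],"dr":[0,0,0],"grip":0},{"xyz":[-0.031,0,0.059],"dr":[0,0,0],"grip":0},{"xyz":[0,0,0],"dr":[0,0,0],"grip":0}]'
python3 - <<'E'
from h import *
c=camera("side"); save(c,"side1.png"); s=env.observe(); print(s["joint_positions"].round(3),s["eef_pos"],Ro.from_rotvec(s["ee_rot"]).as_matrix().round(3))
E
```

```text
time_s: 4.1
eef_pos: [0.488, -0.1328, 0.3022]
ee_rot: [-2.32, -1.82, -0.33]
wrist_force: [1.1, -0.5, -0.9]
grip_width: 0.999
gripper_force: 0.0
time_s: 4.4
eef_pos: [0.488, -0.1329, 0.3021]
ee_rot: [-2.191, -1.719, -0.551]
wrist_force: [-0.9, -0.5, 0.4]
grip_width: 0.998
gripper_force: 0.0
time_s: 4.8
eef_pos: [0.4864, -0.1307, 0.1785]
ee_rot: [-2.188, -1.713, -0.544]
wrist_force: [0.8, 0.6, -0.2]
grip_width: 0.998
gripper_force: 0.0
[-0.755  0.383  1.44   0.422  1.579 -0.566] [ 0.48768566 -0.13160234  0.18148159] [[ 0.212  0.971  0.109]
 [ 0.855 -0.238  0.46 ]
 [ 0.473 -0.004 -0.881]]
```

View pics/side1.png

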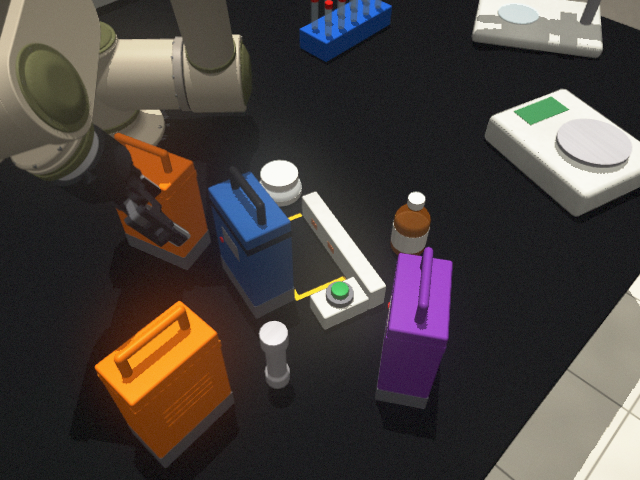

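The gripper (150,205) hangs between the two orange look-alikes, clear of both. Next I check the arm's clearance over the near orange box before going lower.

Run:
```python
from h import *
o1=cv2.boxPoints(((.339,-.0984),(.121,.072),16.3)).astype(np.float32)
o2=cv2.boxPoints(((.608,-.272),(.071,.120),2)).astype(np.float32)
for n in("side","top"):
    c=camera(n); P=pts(c); Z0=np.load(n+"0.npz")["range_z"]
    m=(c["range_z"]>0)&(Z0-c["range_z"]>.03); q=P[m]
    for nm,o in(("o1",o1),("o2",o2)):
        dd=np.array([-cv2.pointPolygonTest(o,(float(a),float(b)),True) for a,b in q[:,:2]])
        for g in(0,.01,.02,.04):
            k=dd<g; print(n,nm,g,k.sum(), q[k][:,2].min().round(3) if k.any() else "")
    if n=="side":
        for lo in np.arange(.18,.6,.04):
            k=(q[:,2]>=lo)&(q[:,2]<lo+.04)
            if k.any(): print(lo.round(2),dock(q[k]).min(0).round(3),dock(q[k]).max(0).round(3))
```

```text
side o1 0 0 
side o1 0.01 0 
side o1 0.02 6 0.472
side o1 0.04 323 0.237
side o2 0 0 
side o2 0.01 0 
side o2 0.02 0 
side o2 0.04 1038 0.263
0.18 [-0.202  0.297] [0.028 0.472]
0.22 [-0.258 -0.093] [-0.012  0.346]
0.26 [-0.302 -0.112] [-0.018  0.326]
0.3 [-0.339 -0.109] [-0.023  0.311]
0.34 [-0.364 -0.081] [-0.076  0.267]
0.38 [-0.381 -0.085] [-0.282 -0.022]
0.42 [-0.372 -0.114] [-0.249  0.027]
0.46 [-0.359 -0.114] [-0.247  0.043]
0.5 [-0.34  -0.087] [-0.284  0.002]
top o1 0 5613 0.477
top o1 0.01 7629 0.468
top o1 0.02 9885 0.461
top o1 0.04 15627 0.234
top o2 0 0 
top o2 0.01 0 
top o2 0.02 0 
top o2 0.04 485 0.268
```

```bash
python3 -m jog '[{"xyz":[-0.0313,0,0.0588],"dr":[0,0,0],"grip":0},{"xyz":[-0.0313,0,0.0588],"dr":[0,0,0],"grip":0},{"xyz":[-0.0313,0,0.0588],"dr":[0,0,0],"grip":0},{"xyz":[-0.0313,0,0.0588],"dr":[0,0,0],"grip":0},{"xyz":[0,0,0],"dr":[0,0,0],"grip":0}]'
python3 -m jog '[{"xyz":[-0.0086,0,0.0162],"dr":[0,0,0],"grip":0},{"xyz":[0,0,0],"dr":[0,0,0],"grip":0}]'
python3 - <<'E'
from h import *
s=env.observe(); print(dock(s["eef_pos"]).round(4),s["eef_pos"].round(4))
c=camera("top"); P=pts(c); H=cv2.cvtColor(c["img"],cv2.COLOR_RGB2HSV)
m=(H[...,0]>100)&(H[...,0]<125)&(H[...,1]>120)&(P[...,2]>.18)&(P[...,2]<.2)&(abs(P[...,1])<.25)
r=cv2.minAreaRect(P[m][:,:2].astype(np.float32)); print(r,dock(r[0]))
E
```

```text
time_s: 5.45
eef_pos: [0.4877, -0.1315, 0.0208]
ee_rot: [-2.191, -1.717, -0.547]
wrist_force: [0.5, 0.4, 0.7]
grip_width: 1.0
gripper_force: 0.0
time_s: 5.65
eef_pos: [0.4892, -0.1327, 0.0126]
ee_rot: [-2.194, -1.723, -0.55]
wrist_force: [-0.1, 0.6, 0.4]
grip_width: 0.998
gripper_force: 0.0
[-0.2197 -0.033 ] [ 0.4892 -0.1327  0.0126]
((0.5112556219100952, -0.05023803189396858), (0.07014746963977814, 0.12073162198066711), 75.90242767333984) [-0.13456243 -0.02735359]
```

```bash
cat >> h.py <<'E'
def batt():
    c=camera("top"); P=pts(c); H=cv2.cvtColor(c["img"],cv2.COLOR_RGB2HSV)
    m=(H[...,0]>100)&(H[...,0]<125)&(H[...,1]>120)&(P[...,2]>.175)&(P[...,2]<.205)&(abs(P[...,1])<.25)
    r=cv2.minAreaRect(P[m][:,:2].astype(np.float32)); s=env.observe()
    a=r[2] if r[1][0]<r[1][1] else r[2]-90
    R=Ro.from_rotvec(s["ee_rot"]).as_matrix()
    print("batt",dock(r[0]).round(4),"yaw",round(a,2),np.round(r[1],3),"tcp",dock(s["eef_pos"]).round(4),s["eef_pos"][2].round(4),"tool yaw",np.degrees(np.arctan2(-R[0,1],R[1,1]))%180,"F",s["wrist_force"].round(1),"t",s["time_s"])
    return c
E
python3 -m jog '[{"xyz":[0.032,-0.004,0.016],"dr":[0,0,0],"grip":0},{"xyz":[0.032,-0.004,0.018],"dr":[0,0,0],"grip":0},{"xyz":[0,0,0],"dr":[0,0,0],"grip":0}]'
python3 -m jog '[{"xyz":[0.0147,-0.005,0.0078],"dr":[-0.04,0,0.077],"grip":0},{"xyz":[0.0147,-0.005,0.0078],"dr":[-0.04,0,0.077],"grip":0},{"xyz":[0.0147,-0.005,0.0078],"dr":[-0.04,0,0.077],"grip":0},{"xyz":[0,0,0],"dr":[0,0,0],"grip":0}]'
python3 -c 'from h import *;batt()'
```

```text
time_s: 6.0
eef_pos: [0.4943, -0.0869, 0.013]
ee_rot: [-2.191, -1.724, -0.549]
wrist_force: [-0.5, 0.1, 0.6]
grip_width: 0.996
gripper_force: 0.0
time_s: 6.4
eef_pos: [0.4925, -0.0565, 0.0118]
ee_rot: [-2.213, -1.7, -0.553]
wrist_force: [1.3, -0.6, 0.4]
grip_width: 1.004
gripper_force: 0.0
batt [-0.1265 -0.0248] yaw 74.8 [0.07  0.121] tcp [-0.1469 -0.0117] 0.0117 tool yaw 75.06991419866935 F [ 0.7  0.5 -0.5] t 6.45
```

Run:
```python
from h import *
a=camera("side")["img"][160:340,60:320]; b=camera("wrist")["img"]
a=cv2.resize(a,(520,360),interpolation=2); b=cv2.resize(b,(280,210))
o=np.zeros((360,800,3),np.uint8); o[:,:520]=a; o[:210,520:]=b; cv2.imwrite("pics/s2.png",o[...,::-1])
```

```text
(no output)
```

View pics/s2.png

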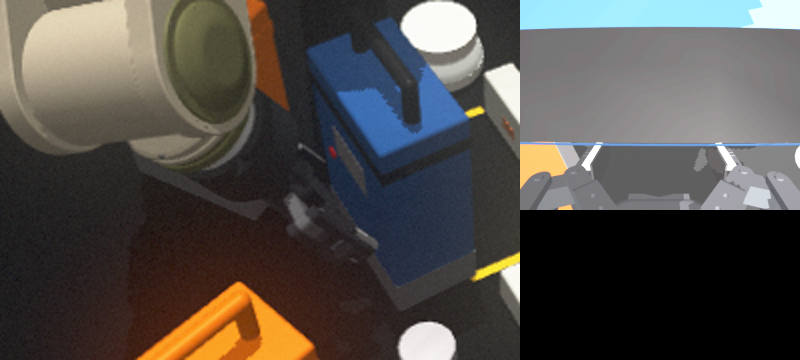

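The fingertip is low at (372,243), but something thin sits ahead of the gripper near the label at (312,152). I'll locate it in 3D.

Run:
```python
from h import *
c=camera("side"); P=pts(c); D=dock(P); Z0=np.load("side0.npz")["range_z"]
for x,y in [(300,147),(312,152),(322,158),(372,243),(365,252),(340,225)]:
    u,v=60+x//2,160+y//2; print((x,y),D[v,u].round(3),P[v,u,2].round(3),c["img"][v,u])
R=Ro.from_rotvec(env.observe()["ee_rot"]).as_matrix(); q=(P-env.observe()["eef_pos"])@R
m=(Z0-c["range_z"]>.015)&(c["range_z"]>0)&(c["img"].astype(int).max(-1)-c["img"].min(-1)<35)
f=(D[...,0]-(-.1615))  # ahead of box front
for lo in np.arange(0,.3,.02):
    k=m&(P[...,2]>=lo)&(P[...,2]<lo+.02)&(abs(D[...,1]+.02)<.1)&(D[...,0]<-.12)
    if k.sum()>3:
        i=np.argmax(np.where(k,D[...,0],-9)); print(lo.round(2),k.sum(),"front x",D[...,0].flat[i].round(3),"y",D[...,1].flat[i].round(3),"tool",q.reshape(-1,3)[i].round(3),"px",i%640,i//640)
```

```text
(300, 147) [-0.183  0.031] 0.095 [109 109 109]
(312, 152) [-0.174  0.035] 0.079 [68 69 68]
(322, 158) [-0.154  0.092] 0.002 [44 42 44]
(372, 243) [-0.164 -0.064] 0.073 [81 82 82]
(365, 252) [-0.173 -0.069] 0.072 [40 34 34]
(340, 225) [-0.188 -0.074] 0.122 [46 43 45]
0.04 7 front x -0.173 y 0.03 tool [ 0.002 -0.043 -0.054] px 219 246
0.06 85 front x -0.169 y -0.069 tool [ 0.005  0.056 -0.063] px 245 286
0.08 80 front x -0.169 y -0.062 tool [ 0.011  0.049 -0.074] px 242 278
0.1 296 front x -0.176 y -0.066 tool [ 0.014  0.052 -0.095] px 237 273
0.12 415 front x -0.183 y -0.054 tool [ 0.018  0.04  -0.115] px 228 261
0.14 611 front x -0.192 y -0.036 tool [ 0.02   0.021 -0.135] px 216 246
0.16 424 front x -0.193 y -0.019 tool [ 0.038  0.003 -0.169] px 207 220
0.18 734 front x -0.194 y -0.022 tool [ 0.038  0.006 -0.171] px 207 221
0.2 716 front x -0.12 y -0.068 tool [ 0.111  0.058 -0.158] px 269 214
0.22 869 front x -0.12 y -0.068 tool [ 0.121  0.058 -0.177] px 268 203
0.24 552 front x -0.218 y -0.044 tool [ 0.053  0.027 -0.253] px 186 196
0.26 1628 front x -0.211 y -0.025 tool [ 0.069  0.008 -0.265] px 184 174
0.28 2853 front x -0.204 y -0.001 tool [ 0.087 -0.015 -0.28 ] px 180 147
```

Run:
```python
from h import *
for src in("old","new"):
  for n in("top","side"):
    c=np.load(n+"0.npz") if src=="old" else camera(n); P=pts(c); H=cv2.cvtColor(c["img"],cv2.COLOR_RGB2HSV)
    m=(H[...,0]>100)&(H[...,0]<125)&(H[...,1]>120)&(P[...,2]>.175)&(P[...,2]<.215)&(abs(P[...,1])<.25)
    q=P[m]; d=dock(q); A=np.c_[d-d.mean(0),np.ones(len(d))]; k=np.linalg.lstsq(A,q[:,2],rcond=None)[0]; print(src,n,len(q),k.round(4))
c=camera("top"); D=dock(pts(c)); 
cv2.imwrite("pics/t3.png",cv2.resize(c["img"][190:350,280:440],(640,600),interpolation=2)[...,::-1])
```

```text
old top 3495 [-0.0028 -0.0008  0.189 ]
old side 2590 [0.0178 0.0124 0.1903]
new top 3495 [ 0.0004 -0.0016  0.1891]
new side 2575 [0.0386 0.0119 0.19  ]
```

View pics/t3.png

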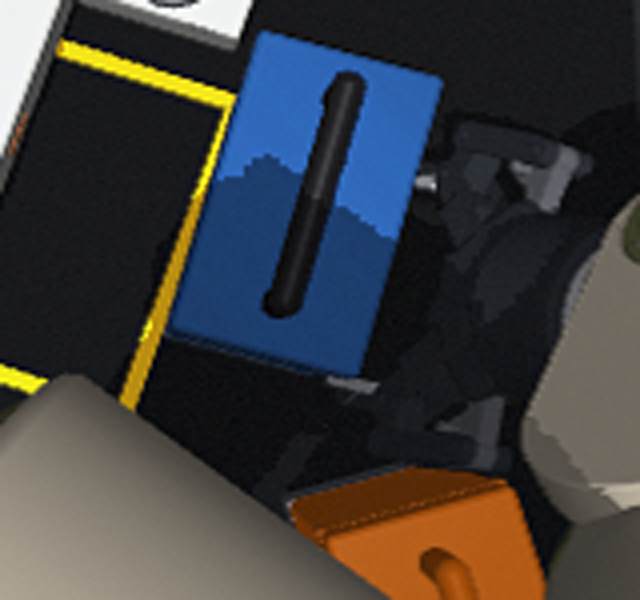

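The box stands upright. One light fingertip, (425,182), meets the front face. The other, (350,384), shows past the box's +Y corner, so I've straddled that corner. I'll check both tips in 3D.

Run:
```python
from h import *
c=camera("top"); P=pts(c); D=dock(P); s=env.observe(); R=Ro.from_rotvec(s["ee_rot"]).as_matrix()
for u,v in [(384,238),(386,238),(388,239),(363,291),(365,291),(368,292),(371,293)]:
    print((u,v),D[v,u].round(3),P[v,u,2].round(3),"tool",((P[v,u]-s["eef_pos"])@R).round(3),c["img"][v,u])
```

```text
(384, 238) [-0.172 -0.061] 0.084 tool [ 0.01   0.047 -0.078] [141 141 143]
(386, 238) [-0.175 -0.061] 0.089 tool [ 0.009  0.047 -0.083] [138 141 147]
(388, 239) [-0.178 -0.06 ] 0.093 tool [ 0.009  0.046 -0.088] [187 191 197]
(363, 291) [-0.17   0.033] 0.069 tool [ 0.01  -0.047 -0.06 ] [91 92 95]
(365, 291) [-0.172  0.032] 0.072 tool [ 0.009 -0.046 -0.063] [87 89 90]
(368, 292) [-0.176  0.032] 0.082 tool [ 0.011 -0.046 -0.075] [89 92 94]
(371, 293) [-0.181  0.033] 0.088 tool [ 0.009 -0.047 -0.082] [91 93 96]
```

Run:
```python
from h import *
c=camera("side"); a=c["img"][220:330,190:300].astype(float); a=255*(a/255)**.5
cv2.imwrite("pics/s3.png",cv2.resize(a.astype(np.uint8),(600,600),interpolation=2)[...,::-1])
```

```text
(no output)
```

View pics/s3.png

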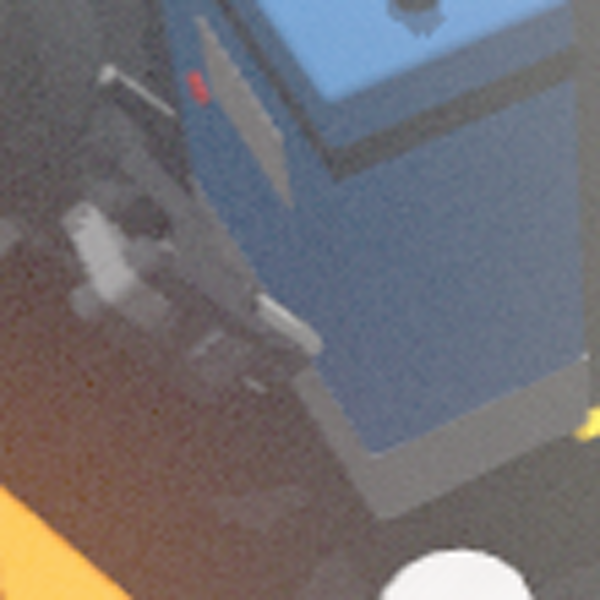

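The tip seems to end at about z=0.06 on the front face. I'll back off, recentre, and measure where the open fingertips really end.

```bash
python3 -m jog '[{"xyz":[-0.0589,0,-0.0313],"dr":[0,0,0],"grip":0},{"xyz":[0,0.0217,0],"dr":[0,0,0],"grip":0},{"xyz":[0,0,0],"dr":[0,0,0],"grip":0}]'
python3 - <<'E'
from h import *
c=batt(); s=env.observe(); R=Ro.from_rotvec(s["ee_rot"]).as_matrix()
for n in("side","top"):
    c=camera(n); P=pts(c); q=(P-s["eef_pos"])@R
    m=(P[...,2]>.006)&(abs(q[...,0])<.03)&(abs(q[...,1])<.075)&(q[...,2]<.02)&(q[...,2]>-.1)
    for lo in np.arange(-.1,.02,.01):
        k=q[m&(q[...,2]>=lo)&(q[...,2]<lo+.01)]
        if len(k): print(n,lo.round(2),len(k),k.min(0).round(3),k.max(0).round(3))
a=camera("side")["img"][220:340,160:310].astype(float); a=255*(a/255)**.5
cv2.imwrite("pics/s4.png",cv2.resize(a.astype(np.uint8),(750,600),interpolation=2)[...,::-1])
E
```

```text
time_s: 7.15
eef_pos: [0.4956, -0.1006, 0.0114]
ee_rot: [-2.215, -1.699, -0.554]
wrist_force: [0.3, 0.2, -0.1]
grip_width: 0.999
gripper_force: 0.0
batt [-0.1267 -0.0246] yaw 74.84 [0.07 0.12] tcp [-0.1865 -0.0276] 0.0113 tool yaw 75.03687750198924 F [ 0.1 -0.4 -0.8] t 7.2
side -0.1 45 [-0.01  -0.052 -0.1  ] [ 0.014  0.073 -0.09 ]
side -0.09 54 [-0.    -0.051 -0.09 ] [ 0.012  0.051 -0.08 ]
side -0.08 91 [-0.006 -0.048 -0.08 ] [ 0.012  0.058 -0.07 ]
side -0.07 102 [-0.011 -0.048 -0.07 ] [ 0.012  0.058 -0.06 ]
side -0.06 60 [-0.01  -0.047 -0.059] [ 0.012  0.055 -0.05 ]
side -0.01 28 [ 0.028 -0.054 -0.003] [ 0.03   0.058 -0.   ]
side -0.0 104 [ 0.023 -0.059  0.   ] [0.03  0.061 0.01 ]
side 0.01 79 [ 0.02  -0.059  0.01 ] [0.03  0.061 0.019]
top -0.1 121 [-0.013 -0.061 -0.1  ] [ 0.014  0.073 -0.091]
top -0.09 51 [ 0.001 -0.057 -0.09 ] [ 0.012  0.055 -0.08 ]
top -0.08 70 [-0.007 -0.056 -0.08 ] [ 0.012  0.056 -0.07 ]
top -0.07 57 [-0.008 -0.052 -0.07 ] [ 0.011  0.056 -0.06 ]
top -0.06 33 [-0.01  -0.049 -0.06 ] [ 0.011  0.055 -0.05 ]
```

View pics/s4.png

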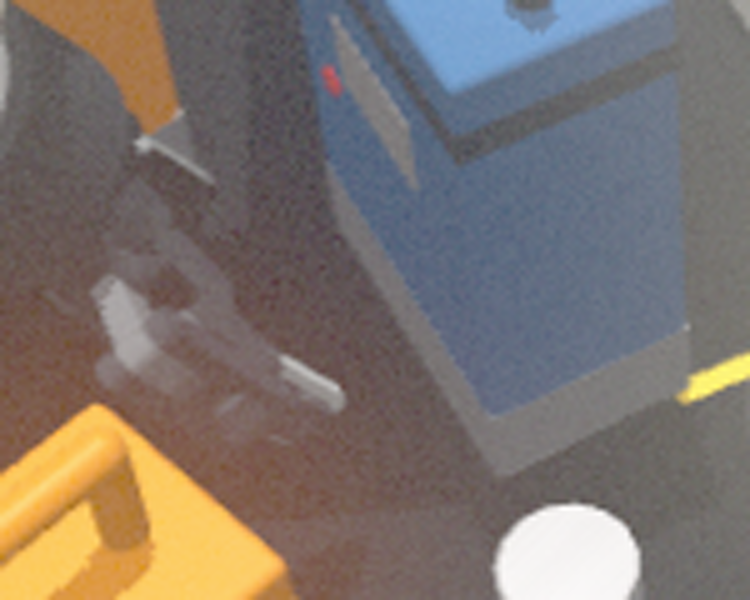

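The open fingers really end about 50 mm short of the reported TCP (tip at (340,400), z≈0.05). I'll trust the cameras and go 38 mm lower, watching the force.

```bash
python3 -m jog '[{"xyz":[-0.015,0,0.028],"dr":[0,0,0],"grip":0},{"xyz":[0,0,0],"dr":[0,0,0],"grip":0}]'
python3 -m jog '[{"xyz":[-0.0075,0,0.014],"dr":[0,0,0],"grip":0},{"xyz":[0,0,0],"dr":[0,0,0],"grip":0}]'
python3 -m jog '[{"xyz":[-0.0075,0,0.014],"dr":[0,0,0],"grip":0},{"xyz":[0,0,0],"dr":[0,0,0],"grip":0}]'
python3 - <<'E'
from h import *
s=env.observe(); R=Ro.from_rotvec(s["ee_rot"]).as_matrix()
print(s["eef_pos"],dock(s["eef_pos"]))
for n in("side","top"):
    c=camera(n); P=pts(c); q=(P-s["eef_pos"])@R
    m=(P[...,2]>.006)&(abs(q[...,0])<.015)&(abs(q[...,1])<.075)&(q[...,2]<.02)&(q[...,2]>-.07)
    print(n,m.sum(),q[m].max(0).round(3),"zmin",P[m][:,2].min())
E
```

```text
time_s: 7.55
eef_pos: [0.4937, -0.0982, -0.0087]
ee_rot: [-2.211, -1.698, -0.551]
wrist_force: [-0.4, 0.1, 0.9]
grip_width: 1.002
gripper_force: 0.0
time_s: 7.75
eef_pos: [0.4944, -0.099, -0.0176]
ee_rot: [-2.212, -1.699, -0.552]
wrist_force: [-0.4, -0.5, -0.4]
grip_width: 1.002
gripper_force: 0.0
time_s: 7.95
eef_pos: [0.4944, -0.0992, -0.0274]
ee_rot: [-2.213, -1.699, -0.553]
wrist_force: [-0.5, 0.2, -0.2]
grip_width: 0.998
gripper_force: 0.0
[ 0.49444617 -0.09918888 -0.02738182] [-0.18631882 -0.02721611]
side 150 [ 0.012  0.057 -0.036] zmin 0.006269694203526116
top 14 [ 0.01   0.056 -0.058] zmin 0.02636514118964131
```

```bash
python3 -m jog '[{"xyz":[0.0047,0,-0.0088],"dr":[0,0,0],"grip":0},{"xyz":[0.0243,0,0.0129],"dr":[0,0,0],"grip":0},{"xyz":[0.0243,0,0.0129],"dr":[0,0,0],"grip":0},{"xyz":[0,0,0],"dr":[0,0,0],"grip":0}]'
python3 -m jog '[{"xyz":[0.0147,-0.0045,0.0078],"dr":[-0.05,0,0.096],"grip":0},{"xyz":[0.0147,-0.0045,0.0078],"dr":[-0.05,0,0.096],"grip":0},{"xyz":[0.0147,-0.0045,0.0078],"dr":[-0.05,0,0.096],"grip":0},{"xyz":[0,0,0],"dr":[0,0,0],"grip":0}]'
python3 -c 'from h import *;batt()'
```

```text
time_s: 8.45
eef_pos: [0.5033, -0.0662, -0.0199]
ee_rot: [-2.211, -1.701, -0.553]
wrist_force: [-0.2, -0.4, -0.5]
grip_width: 1.001
gripper_force: 0.0
time_s: 8.85
eef_pos: [0.5029, -0.0351, -0.0204]
ee_rot: [-2.237, -1.672, -0.559]
wrist_force: [0.3, -0.6, -0.6]
grip_width: 0.997
gripper_force: 0.0
batt [-0.1034 -0.0172] yaw 73.4 [0.07 0.12] tcp [-0.1233 -0.0147] -0.0205 tool yaw 73.61405794239734 F [-0.3  0.2 -0.5] t 8.9
```

```bash
python3 -m jog '[{"xyz":[0.0147,-0.0055,0.0078],"dr":[-0.04,0,0.075],"grip":0},{"xyz":[0.0147,-0.0055,0.0078],"dr":[-0.04,0,0.075],"grip":0},{"xyz":[0.0147,-0.0055,0.0078],"dr":[-0.04,0,0.075],"grip":0},{"xyz":[0.0147,-0.0055,0.0078],"dr":[-0.04,0,0.075],"grip":0},{"xyz":[0,0,0],"dr":[0,0,0],"grip":0}]'
python3 -c 'from h import *;batt()'
```

```text
time_s: 9.4
eef_pos: [0.5017, 0.0075, -0.0204]
ee_rot: [-2.261, -1.645, -0.565]
wrist_force: [-0.6, -0.4, 0.8]
grip_width: 0.996
gripper_force: 0.0
batt [-0.0635 -0.0033] yaw 71.78 [0.07 0.12] tcp [-0.0835 -0.0001] -0.0204 tool yaw 72.09174619531636 F [-0.2 -0.  -0.8] t 9.45
```

```bash
python3 -m jog '[{"xyz":[0.0132,-0.001,0.007],"dr":[0,0,0],"grip":0},{"xyz":[0.0132,-0.001,0.007],"dr":[0,0,0],"grip":0},{"xyz":[0.0103,-0.001,0.0055],"dr":[0,0,0],"grip":0},{"xyz":[0,0,0],"dr":[0,0,0],"grip":0}]'
python3 -c 'from h import *;batt()'
python3 -m jog '[{"xyz":[0.003,0,0.0016],"dr":[0,0,0],"grip":0},{"xyz":[0,0,0],"dr":[0,0,0],"grip":0}]'
python3 -m jog '[{"xyz":[0.003,0,0.0016],"dr":[0,0,0],"grip":0},{"xyz":[0,0,0],"dr":[0,0,0],"grip":0}]'
python3 -c 'from h import *;batt()'
```

```text
time_s: 9.85
eef_pos: [0.5084, 0.031, -0.0204]
ee_rot: [-2.262, -1.645, -0.565]
wrist_force: [-0.0, 0.2, -0.7]
grip_width: 1.002
gripper_force: 0.0
batt [-0.0398 -0.0015] yaw 71.91 [0.07 0.12] tcp [-0.0589  0.0014] -0.0203 tool yaw 72.05872726255326 F [ 0.5 -0.1  0.8] t 9.9
time_s: 10.1
eef_pos: [0.5091, 0.0318, -0.0204]
ee_rot: [-2.264, -1.645, -0.565]
wrist_force: [-1.4, -1.2, -0.1]
grip_width: 1.0
gripper_force: 0.6
time_s: 10.3
eef_pos: [0.5099, 0.0335, -0.0204]
ee_rot: [-2.265, -1.645, -0.566]
wrist_force: [-2.1, -2.7, 0.6]
grip_width: 0.999
gripper_force: 1.7
batt [-0.0372 -0.0017] yaw 71.99 [0.069 0.12 ] tcp [-0.0557  0.0009] -0.0204 tool yaw 71.9840428805384 F [-1.4 -3.4  0.8] t 10.35
```

```bash
python3 -m jog '[{"xyz":[0.003,0,0.0016],"dr":[0,0,0],"grip":0},{"xyz":[0.003,0,0.0016],"dr":[0,0,0],"grip":0},{"xyz":[0,0,0],"dr":[0,0,0],"grip":0},{"xyz":[0,0,0],"dr":[0,0,0],"grip":0}]'
python3 -c 'from h import *;batt()'
```

```text
time_s: 10.75
eef_pos: [0.5104, 0.0344, -0.0206]
ee_rot: [-2.268, -1.648, -0.562]
wrist_force: [-17.4, -26.6, 9.2]
grip_width: 0.999
gripper_force: 15.7
batt [-0.0367 -0.0017] yaw 71.91 [0.069 0.12 ] tcp [-0.0547  0.0008] -0.0206 tool yaw 71.97917320403975 F [-16.8 -27.3  10.1] t 10.8
```

Seated against the stop: 30 N reaction, x −0.037, y −0.002, yaw aligned. I'll back off, rise, and untilt.

```bash
python3 -m jog '[{"xyz":[-0.03,0,-0.016],"dr":[0,0,0],"grip":0},{"xyz":[-0.05,0,-0.0266],"dr":[0,0,0],"grip":0},{"xyz":[-0.03,0,-0.016],"dr":[0,0,0],"grip":0}]'
python3 -m jog '[{"xyz":[0.035,0,-0.066],"dr":[0,0,0],"grip":1},{"xyz":[0.035,0,-0.066],"dr":[0,0,0],"grip":1},{"xyz":[0.035,0,-0.066],"dr":[0,0,0],"grip":1},{"xyz":[0.035,0,-0.066],"dr":[0,0,0],"grip":1},{"xyz":[0.035,0,-0.066],"dr":[0,0,0],"grip":1}]' 20
python3 -m jog '[{"xyz":[0.035,0,-0.066],"dr":[0,0,0],"grip":1},{"xyz":[0.035,0,-0.066],"dr":[0,0,0],"grip":1},{"xyz":[0,0,0],"dr":[0,-0.875,0],"grip":1},{"xyz":[0,0,0],"dr":[0,-0.875,0],"grip":1},{"xyz":[0,0,0],"dr":[0,-0.875,0],"grip":1}]'
python3 -m jog '[{"xyz":[0,0,0],"dr":[0,-0.875,0],"grip":1},{"xyz":[0,0,0],"dr":[0,-0.875,0],"grip":1},{"xyz":[0,0,0],"dr":[0,-0.875,0],"grip":1},{"xyz":[0,0,0],"dr":[0,-0.875,0],"grip":1},{"xyz":[0,0,0],"dr":[0,0,0],"grip":1}]'
python3 - <<'E'
from h import *
batt(); s=env.observe(); R=Ro.from_rotvec(s["ee_rot"]).as_matrix(); print(R.round(3),s["grip_width"])
b=np.array([.639,.0062,.057]); print("to button in tool /0.6:",((b-s["eef_pos"])@R/.6).round(4))
c=camera("side"); P=pts(c); q=(P-s["eef_pos"])@R
m=(P[...,2]>.22)&(abs(q[...,0])<.03)&(abs(q[...,1])<.03)&(q[...,2]>-.1); print(m.sum(),np.percentile(q[m],[0,2,50,98,100],axis=0).round(3))
E
```

```text
time_s: 11.1
eef_pos: [0.4881, -0.0349, -0.0202]
ee_rot: [-2.265, -1.645, -0.567]
wrist_force: [1.4, 0.3, 0.6]
grip_width: 1.0
gripper_force: 0.0
time_s: 11.6
eef_pos: [0.4874, -0.0335, 0.2057]
ee_rot: [-2.263, -1.645, -0.566]
wrist_force: [0.8, -0.4, 0.3]
grip_width: 0.141
gripper_force: 0.0
time_s: 12.1
eef_pos: [0.4877, -0.0341, 0.2936]
ee_rot: [-2.394, -1.739, -0.335]
wrist_force: [0.0, 0.3, -0.2]
grip_width: 0.0
gripper_force: 0.0
time_s: 12.6
eef_pos: [0.4879, -0.0327, 0.2932]
ee_rot: [-2.538, -1.85, 0.001]
wrist_force: [0.3, -0.9, 0.1]
grip_width: -0.002
gripper_force: 0.0
batt [-0.0031  0.0266] yaw 72.58 [0.002 0.063] tcp [-0.1259  0.0003] 0.2931 tool yaw 72.12416057536265 F [ 0.2 -0.4 -0.1] t 12.65
[[ 0.307  0.952 -0.001]
 [ 0.952 -0.307  0.002]
 [ 0.002 -0.001 -1.   ]] 0.0002495438580498641
to button in tool /0.6: [0.139  0.2202 0.3935]
665 [[-0.015 -0.03  -0.1  ]
 [-0.014 -0.024 -0.098]
 [-0.008  0.009 -0.065]
 [ 0.009  0.029 -0.04 ]
 [ 0.01   0.03  -0.037]]
```

```bash
python3 -m jog '[{"xyz":[0.0347,0.055,0],"dr":[0,0,0],"grip":1},{"xyz":[0.0347,0.055,0],"dr":[0,0,0],"grip":1},{"xyz":[0.0347,0.055,0],"dr":[0,0,0],"grip":1},{"xyz":[0.0347,0.055,0],"dr":[0,0,0],"grip":1},{"xyz":[0,0,0],"dr":[0,0,0],"grip":1}]'
python3 -m jog '[{"xyz":[0,0,0.07],"dr":[0,0,0],"grip":1},{"xyz":[0,0,0.07],"dr":[0,0,0],"grip":1},{"xyz":[0,0,0.07],"dr":[0,0,0],"grip":1},{"xyz":[0,0,0.07],"dr":[0,0,0],"grip":1},{"xyz":[0,0,0],"dr":[0,0,0],"grip":1}]'
python3 - <<'E'
from h import *
batt(); s=env.observe(); R=Ro.from_rotvec(s["ee_rot"]).as_matrix()
b=np.array([.639,.0062,.057]); print("to button, m:",((b-s["eef_pos"])@R).round(4))
c=camera("side"); P=pts(c); q=(P-s["eef_pos"])@R
m=(P[...,2]>.075)&(abs(q[...,0])<.03)&(abs(q[...,1])<.03)&(q[...,2]>-.1); print(m.sum(),np.percentile(q[m],[0,2,50,98,100],axis=0).round(3))
save(c,"side5.png")
E
```

```text
time_s: 13.2
eef_pos: [0.6418, 0.0042, 0.29]
ee_rot: [-2.537, -1.845, 0.002]
wrist_force: [-0.6, -0.1, -0.9]
grip_width: 0.004
gripper_force: 0.0
time_s: 13.7
eef_pos: [0.6356, 0.0037, 0.1201]
ee_rot: [-2.535, -1.839, 0.011]
wrist_force: [-0.1, -0.1, 0.3]
grip_width: -0.0
gripper_force: 0.0
batt [-0.2518  0.4728] yaw -90.0 [0. 0.] tcp [-0.0429 -0.1297] 0.124 tool yaw 71.92565085930151 F [ 0.2 -0.4  1. ] t 13.75
to button, m: [0.0029 0.0008 0.067 ]
485 [[-0.015 -0.03  -0.1  ]
 [-0.013 -0.026 -0.098]
 [-0.01   0.009 -0.081]
 [ 0.008  0.027 -0.043]
 [ 0.011  0.03  -0.037]]
```

View pics/side5.png

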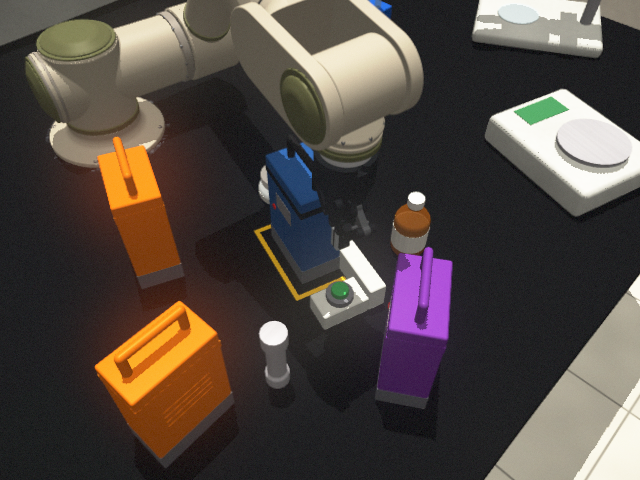

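The box (300,215) stands in the bay and the button (340,290) is clear below the closed fingers. The near orange look-alike has shifted during my moves: it's still upright, its base now around (155,275). Next I descend to the button.

```bash
python3 -m jog '[{"xyz":[0.0045,0.001,0.05],"dr":[0,0,0],"grip":1},{"xyz":[0,0,0.05],"dr":[0,0,0],"grip":1},{"xyz":[0,0,0.05],"dr":[0,0,0],"grip":1},{"xyz":[0,0,0],"dr":[0,0,0],"grip":1}]'
python3 -m jog '[{"xyz":[0,0,0.009],"dr":[0,0,0],"grip":1},{"xyz":[0,0,0.009],"dr":[0,0,0],"grip":1},{"xyz":[0,0,0],"dr":[0,0,0],"grip":1}]'
python3 -m jog '[{"xyz":[0,0,0.005],"dr":[0,0,0],"grip":1},{"xyz":[0,0,0],"dr":[0,0,0],"grip":1}]'
python3 -c 'from h import *;s=env.observe();print(s["eef_pos"],dock(s["eef_pos"]))'
```

```text
time_s: 14.2
eef_pos: [0.6398, 0.0063, 0.0346]
ee_rot: [-2.54, -1.844, 0.003]
wrist_force: [-0.1, 0.5, -0.4]
grip_width: -0.001
gripper_force: 0.0
time_s: 14.5
eef_pos: [0.641, 0.0064, 0.0255]
ee_rot: [2.541, 1.846, 0.001]
wrist_force: [-0.2, -0.7, -0.2]
grip_width: -0.0
gripper_force: 0.0
time_s: 14.7
eef_pos: [0.6405, 0.0065, 0.0217]
ee_rot: [-2.541, -1.846, 0.0]
wrist_force: [-0.0, -0.6, 0.2]
grip_width: -0.0
gripper_force: 0.0
[0.64050542 0.00649229 0.02166219] [-0.03920593 -0.13142558]
```

```bash
python3 -m jog '[{"xyz":[0,0,0.005],"dr":[0,0,0],"grip":1},{"xyz":[0,0,0],"dr":[0,0,0],"grip":1}]'
python3 -m jog '[{"xyz":[0,0,0.005],"dr":[0,0,0],"grip":1},{"xyz":[0,0,0],"dr":[0,0,0],"grip":1}]'
python3 -m jog '[{"xyz":[0,0,0.003],"dr":[0,0,0],"grip":1},{"xyz":[0,0,0],"dr":[0,0,0],"grip":1}]'
```

```text
time_s: 14.9
eef_pos: [0.6408, 0.0065, 0.0185]
ee_rot: [2.542, 1.846, 0.0]
wrist_force: [0.9, 0.5, 2.4]
grip_width: -0.001
gripper_force: 1.1
time_s: 15.1
eef_pos: [0.6408, 0.0065, 0.0155]
ee_rot: [2.541, 1.846, 0.001]
wrist_force: [0.8, 0.1, 3.4]
grip_width: -0.001
gripper_force: 1.9
time_s: 15.3
eef_pos: [0.6408, 0.0065, 0.014]
ee_rot: [2.541, 1.846, 0.001]
wrist_force: [0.4, -0.9, 5.0]
grip_width: -0.003
gripper_force: 2.4
```

Contact was at about 0.020 and the button is now nearly down (5 N). I'll press a bit further to the hard stop, then release.

```bash
python3 -m jog '[{"xyz":[0,0,0.003],"dr":[0,0,0],"grip":1},{"xyz":[0,0,0],"dr":[0,0,0],"grip":1},{"xyz":[0,0,0],"dr":[0,0,0],"grip":1}]'
python3 -m jog '[{"xyz":[0,0,-0.03],"dr":[0,0,0],"grip":1},{"xyz":[0,0,-0.07],"dr":[0,0,0],"grip":1},{"xyz":[0,0,-0.07],"dr":[0,0,0],"grip":1},{"xyz":[0,0,-0.07],"dr":[0,0,0],"grip":1},{"xyz":[0,0,-0.07],"dr":[0,0,0],"grip":1}]'
python3 -m jog '[{"xyz":[0,0,-0.07],"dr":[0,0,0],"grip":1},{"xyz":[0,0,-0.07],"dr":[0,0,0],"grip":1},{"xyz":[0,0,-0.02],"dr":[0,0,0],"grip":1},{"xyz":[0,0,0],"dr":[0,0,0],"grip":1}]'
python3 - <<'E'
from h import *
c=camera("side"); P=pts(c); H=cv2.cvtColor(c["img"],cv2.COLOR_RGB2HSV)
m=(H[...,0]>100)&(H[...,0]<125)&(H[...,1]>120)&(P[...,2]>.182)&(P[...,2]<.2)&(abs(P[...,1])<.25)
r=cv2.minAreaRect(P[m][:,:2].astype(np.float32)); print(r,dock(r[0]),P[m][:,2].mean())
g=(H[...,0]>45)&(H[...,0]<80)&(H[...,1]>120)&(abs(P[...,0]-.639)<.03)&(abs(P[...,1])<.04); print("btn z",np.median(P[g][:,2]))
batt(); save(c,"side6.png")
E
```

```text
time_s: 15.6
eef_pos: [0.6409, 0.0064, 0.0138]
ee_rot: [2.54, 1.846, 0.002]
wrist_force: [-3.6, 0.8, 15.6]
grip_width: 0.0
gripper_force: 8.0
time_s: 16.1
eef_pos: [0.6399, 0.0066, 0.199]
ee_rot: [-2.541, -1.846, 0.002]
wrist_force: [1.2, 0.2, -0.4]
grip_width: -0.001
gripper_force: 0.0
time_s: 16.5
eef_pos: [0.6409, 0.0064, 0.2955]
ee_rot: [2.54, 1.845, 0.003]
wrist_force: [-0.8, -0.6, -1.1]
grip_width: 0.001
gripper_force: 0.0
((0.5185320973396301, 0.051019445061683655), (0.0710432305932045, 0.12222464382648468), 72.4366683959961) [-0.03636215 -0.00161004] 0.19010598397587783
btn z 0.05776242661879641
batt [-0.2518  0.4728] yaw -90.0 [0. 0.] tcp [-0.0393 -0.1311] 0.2922 tool yaw 71.99288322662433 F [-0.1 -0.6 -0.5] t 16.6
```

View pics/side6.png

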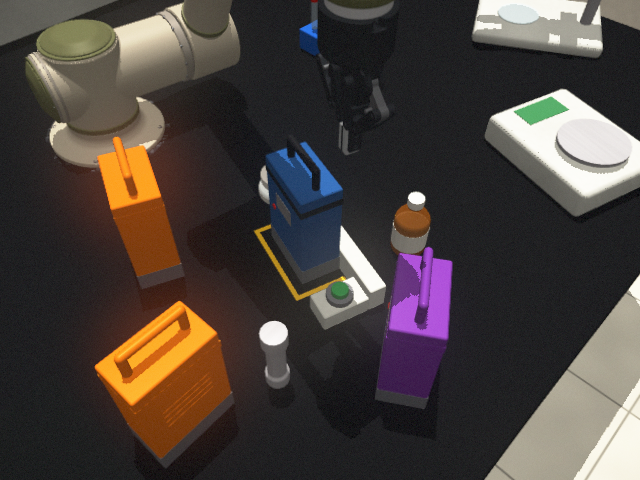

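The box stands upright in the bay at (305,205), 1–2 mm off the stop, and the button has sprung back up (z 0.058). The torch, bottle and jar are in place, and the gripper is clear of everything. Handing in.

```bash
python3 -c 'from h import *;print(order.close_job())'
```

```text
the job is handed in; nothing more can be done
None
```

The battery box is parked flat against the stop and the charge button was pressed to its end and released; the job is handed in with no verdict shown, and my arm shifted the near orange look-alike at some point (it is still upright).

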